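Weigh the orange-capped sample vial

ROBOT

A 6-joint arm with a two-finger parallel gripper is mounted at the origin on the work surface. World frame = base frame: x ahead of the robot, y to its left, z up, the work surface at z = 0. Lengths are in m, angles in rad, forces in N, time in s.
With the tool pointing down it reaches from about 0.35 to 0.775 m from the base axis. Payload 7.3 kg.
Tool frame: the origin (TCP) lies on the centre line of the jaws, within the pads' length; the fingertips stand 14 mm ahead of it and the grasp point (between the pads) lies 5 mm behind it; z points along the fingers, y is the direction in which the jaws open and shut (so a half turn about z gives the same grasp; the last joint's range is limited). The gripper opens to 92 mm and grips with 3 to 60 N. Pads are 19 mm wide; open, the fingers measure 130 mm over their backs; the gripper's body (75 mm by 190 mm) begins 47 mm behind the grasp point.
Start: joints at [0.96, 0.342, 1.524, -0, 1.275, -0.146], TCP at [0.235, 0.469, 0.241] pointing down, gripper open.
Joint ranges: [-2.53, 2.53], [-0.77, 2.02], [0.04, 2.7], [-1, 4.14], [0.28, 2.66], [-3.11, 3.11]. Speed limits (rad/s): [2.57, 2.57, 3.14, 3.14, 3.14, 3.14].

INTERFACE

Orientations are given as [roll, pitch, yaw] about the fixed x, y, z axes, in that order (R = Rz(yaw) Ry(pitch) Rx(roll)).
In Python, from cell import telemetry, cams, robot gives the robot as it stands.
- The arm moves only by the tool servo_tool, never from a script. Its argument "targets" is text: rows parted by semicolons, each of 4 numbers parted by spaces: the shift along the tool's x, y, z in mm, then the turn about the tool's z in rad. In form: x y z yaw; .... A call has 1 to 20 rows; each row shifts and turns the pose as measured when the row begins, along the tool's axes as they then stand; what a row does not reach is not made up. A row lasts 1/8 s, in which the tool goes at most 62.5 mm and 10.7 degrees, less where a joint would pass 70% of its speed; a pose out of reach is approached as far as the arm can. A call with a gripper value outside its range is refused whole. "hand" is the opening, from 0 (shut) to 1 (fully open), set as the call begins (left out, the last holds). The fingers move at their own pace and stop on an object; "squeeze" is the grip in N (left out, the last holds). Time passes only in rows, so rows that do not move let the fingers close. It gives the time, the measured TCP pose, the force and the opening at its end, in the units of the state.
- telemetry.observe(): the state, without advancing time (a new reading comes with each control period).
- cams.read_camera(name): name is "side" or "top" or "wrist"; returns a dict with "color" (384x512x3 uint8, red, green, blue), "K" (3x3 intrinsics, pixels), "R" (3x3) and "t" (3): a world point X has camera coordinates R X + t. Camera axes: x right, y down, z forward; pixel columns grow to the right and rows downward; lengths in m; the calibration is good to about 2 mm. A picture is of the moment at which its call begins. There is no depth.
- robot.hand_in(): hands the job in, once; it reports no verdict.
Trained networks look in a picture, given as the dict that the camera call returned (one of the last four; its "shot" number tells which), for a name from the list of things; names that differ only in an ending like _2 or _b are one class to them, and where a whole thing is asked for, a point or a joint stands for the part that bears it (a point fixed in the world has none). Each returns a list of dicts, best first, with "score" (0 to 1); they miss things now and then, are a little off and sometimes report something else, mostly with a low value. They report only what shows in the picture. A call takes as long as a camera call. They do not tell look-alikes from the thing itself.
- cams.cut_out(picture, query): "region" (384x512 bool, what is visible of it) and "extent" ([centre column, centre row, width, height] in pixels, round what is visible of it).
The state is a dict: "time": time; "qpos": joint angles; "qvel": joint speeds; "joint_efforts": joint torques, N m; "tool_pos": TCP position; "tool_rot": TCP orientation; "contact_force": force on the tool from outside, world axes, zero at the start; "torque": the same for the moment, N m; "opening": finger opening in m.
Only numpy, scipy, OpenCV 4.12 (cv2) and the standard library are available. Lean on these libraries where they do the work, as an engineer would, in place of code of your own. Each camera call takes 0.05 s, during which the arm holds its last target.

TASK

Lift the steel sample vial with the orange cap out of the crowded blue rack, where only the clear aisles on either side of its row leave room for fingers, and stand it upright in the middle of the balance's round pan. Set it down gently, do not drop it, and leave the blue-capped and white-capped vials standing where they are in the rack.

Things in the scene. Friction and masses are not known exactly. Their poses are not given: they have to be found in the camera images.
- vial_orange: Vial to weigh: sealed upright steel cylinder, 30 mm diameter, 110 mm tall, about 0.18 kg, orange cap (top 26 mm, same diameter) and band. Origin: centre of its underside; z up its axis. Stands loose in one of three holes in line in a fixed blue rack, floor 12 mm and holed top plate 62 mm above the table, so its upper 60 mm is free, top at 122 mm. Grasp across the row near the cap; lift straight up over 60 mm.
- vial_blue: Bystander, stays in its hole: same 30 x 110 mm steel vial, blue cap and band. Origin: centre of underside; z up. The three vials stand in any order in one straight row, holes 34 mm wide and 38 mm apart, so only 8 mm separates them: no room for a finger. The row runs along world y, turned by up to 0.45 rad either way with the rack. Rack (220 mm across the row, 150 mm along it) and balance may swap sides.
- vial_white: Bystander, stays in its hole: same 30 x 110 mm steel vial, white cap and band. Origin: centre of underside; z up. On each side of the vials' row, parallel to it, 80 mm between centres, stands a row of three fixed grey metal fittings with black caps, 28 mm wide, tops 100 mm above the table. This leaves a clear aisle 51 mm wide before and behind the vials: the only room for fingers.
- balance: Fixed laboratory balance: white body 260 x 200 mm, 58 mm high, with a round flat steel pan 120 mm in diameter marked with a 60 mm dark ring round its middle. Origin: on the table exactly below the pan's centre; z up. The pan's rigid top is 75 mm above the origin. The body reaches 170 mm to -x (display and keys) and 90 mm to +x of the origin.
There are look-alikes about, which are no part of the job. Leave any pink or yellow look-alike of the vial_orange alone.

How it is judged:
At the end, for the whole second after the job is handed in: The orange-capped vial is released and at rest, standing on the balance's pan (underside within 5 mm of the pan's top), within 25 mm of its centre and upright within 10 degrees; the blue and white vials stand in their holes, within 20 mm of where they started and upright within 10 degrees (horizontal distance between vial_orange and balance below 0.025 m and angle between each of vial_orange, vial_blue, vial_white's own z axis and vertical below 0.17 rad and z of vial_orange in the frame of balance between 0.07 and 0.08 m and linear speed of vial_orange below 0.02 m/s and distance of each of vial_blue, vial_white from where it was at the start of the episode below 0.02 m); the robot touches nothing.
It fails at once if the blue or white vial lifted, knocked over or moved by more than 20 mm (distance of any of vial_blue, vial_white from where it was at the start of the episode above 0.02 m or angle between any of vial_blue, vial_white's own z axis and vertical above 0.35 rad).
It fails at once if the orange vial dropped on to the balance (falling at over 0.6 m/s just above it) (horizontal distance between vial_orange and balance below 0.07 m and z of vial_orange in the frame of balance below 0.092 m and linear speed of vial_orange above 0.6 m/s).
It fails at once if the orange vial pressed on to the balance with over 60 N (contact force between vial_orange and balance above 60 N).
It also fails if it takes over 37 s, if anything falls off the work surface, if the arm or the gripper's body presses on something with over 40 N, if the wrist force passes 120 N, or if a joint passes its speed limit or range.

## Working session

There is one attempt and no reset: what is moved stays moved. The work goes in short steps, Python scripts to look and compute and a tool call to move; the robot and the scene stay as the last step left them, time stands still between calls to the robot, and variables do not carry over. Pictures are saved under pics/ and viewed, and the job is handed in when it is done.

Besides the shell and the picture viewer there is one more tool, called after ">>>" in YAML: its name, and indented under it one key for each argument. servo_tool: Moves the arm, as the interface text tells. Its arguments: {"type":"object","properties":{"targets":{"type":"string"},"hand":{"type":"number"},"squeeze":{"type":"number"}},"required":["targets"]}

```bash
mkdir -p pics
cat > h.py <<'E'
import numpy as np,cv2
from cell import telemetry,cams,robot
def save(p,n): cv2.imwrite('pics/'+n,cv2.cvtColor(p['color'],cv2.COLOR_RGB2BGR))
def onplane(p,u,v,z):
    R=np.array(p['R']);t=np.array(p['t']);d=R.T@np.linalg.inv(p['K'])@[u,v,1];c=-R.T@t
    return c+d*(z-c[2])/d[2]
def proj(p,X):
    q=p['K']@(np.array(p['R'])@np.array(X)+p['t']);return q[:2]/q[2]
E
python3 - <<'E'
from h import *
np.set_printoptions(precision=3,suppress=True)
for c in ['top','side']:
    p=cams.read_camera(c);save(p,c+'0.png')
    print(c,-np.array(p['R']).T@p['t'])
    for n in ['vial_orange','vial_blue','vial_white','balance']:
        for r in cams.cut_out(p,n)[:4]: print(n,round(r['score'],2),np.array(r['extent']))
s=telemetry.observe();print(s)
E
```

```text
top [ 0.451 -0.044  0.933]
vial_orange 0.87 [410.4 231.6  37.7  18.8]
vial_orange 0.86 [411.6 199.3  35.3  23.2]
vial_orange 0.65 [350.9 199.1  21.9  20.4]
vial_blue 0.73 [314.8 188.5  17.5  18.6]
vial_blue 0.29 [332.6 193.2  20.7  19.4]
vial_white 0.73 [332.  194.7  19.4  16.5]
balance 0.84 [130.3 193.7 127.1 144.9]
side [ 0.407 -0.711  0.832]
vial_orange 0.93 [225.2 330.6  19.5  47.5]
vial_orange 0.86 [255.8 249.2  16.1  32.7]
vial_orange 0.71 [266.  327.1  20.   44.7]
vial_blue 0.88 [262.4 214.6  13.9  33. ]
vial_white 0.7 [258.9 231.1  16.   29.1]
balance 0.79 [236.8 109.8 129.   89.7]
{'time': 0.5, 'qpos': array([ 0.96 ,  0.342,  1.524,  0.   ,  1.275, -0.146]), 'qvel': array([-0.001, -0.001,  0.001, -0.   , -0.001,  0.001]), 'joint_efforts': array([ -0.001, -43.082, -24.431,   0.072,   0.049,   0.   ]), 'tool_pos': array([0.235, 0.469, 0.241]), 'tool_rot': array([-3.142, -0.   ,  2.677]), 'contact_force': array([-0.332,  0.248, -0.136]), 'torque': array([-0.008,  0.01 , -0.033]), 'opening': 0.09182191945049537}
```

View pics/top0.png

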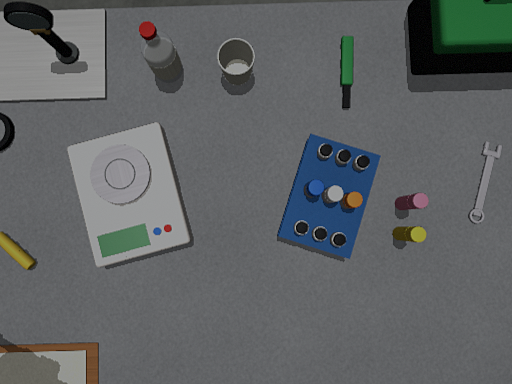

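View pics/side0.png

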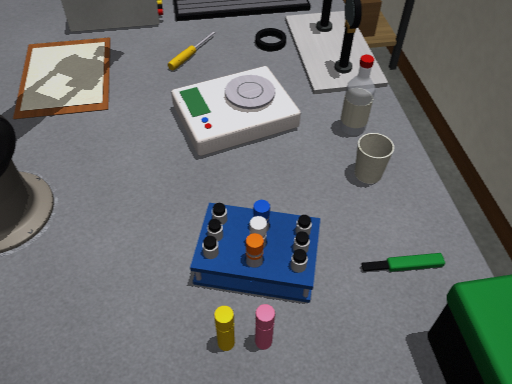

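The top view shows three candidates for the orange vial: pink at (418,201), yellow at (418,234), and orange at (354,200) in the blue rack. The orange one is the only one in the rack, at the end of the row next to white (335,194) and blue (316,188). The balance pan is at about (120,174). I'll confirm with a crop and measure.

Run:
```python
from h import *
np.set_printoptions(precision=4,suppress=True)
P={}
for c in ['top','side']:
    p=cams.read_camera(c);P[c]=p
    hsv=cv2.cvtColor(p['color'],cv2.COLOR_RGB2HSV)
    box={'top':(280,130,100,130),'side':(190,190,140,110)}[c]
    x,y,w,h=box
    cr=cv2.resize(p['color'][y:y+h,x:x+w],None,fx=4,fy=4,interpolation=cv2.INTER_CUBIC);cv2.imwrite(f'pics/crop_{c}.png',cv2.cvtColor(cr,cv2.COLOR_RGB2BGR))
    x,y,w,h={'top':(75,130,90,90),'side':(210,60,80,60)}[c]
    cr=cv2.resize(p['color'][y:y+h,x:x+w],None,fx=6,fy=6,interpolation=cv2.INTER_CUBIC);cv2.imwrite(f'pics/pan_{c}.png',cv2.cvtColor(cr,cv2.COLOR_RGB2BGR))
p=P['top']
for n,u,v,z in [('orange',354.5,200,.122),('white',335,194,.122),('blue',316,188,.122),('pan',120,174,.075),('f1',326,150,.1),('f2',344,156,.1),('f3',363,162,.1),('g1',302,228,.1),('g2',320,234,.1),('g3',339,240,.1)]: print(n,onplane(p,u,v,z))
p=P['side']
for n,u,v,z in [('orange',255.5,241,.122),('white',259,223.5,.122),('blue',262,207,.122),('pan',250,91,.075)]: print(n,onplane(p,u,v,z))
```

```text
orange [ 0.4928 -0.2377  0.122 ]
white [ 0.5052 -0.2015  0.122 ]
blue [ 0.5176 -0.1661  0.122 ]
pan [0.5609 0.2184 0.075 ]
f1 [ 0.5932 -0.1919  0.1   ]
f2 [ 0.5804 -0.2264  0.1   ]
f3 [ 0.5676 -0.2629  0.1   ]
g1 [ 0.4429 -0.1394  0.1   ]
g2 [ 0.4304 -0.1736  0.1   ]
g3 [ 0.4179 -0.2097  0.1   ]
orange [ 0.4979 -0.2396  0.122 ]
white [ 0.5103 -0.2042  0.122 ]
blue [ 0.5221 -0.1688  0.122 ]
pan [0.5642 0.2162 0.075 ]
```

View pics/crop_top.png

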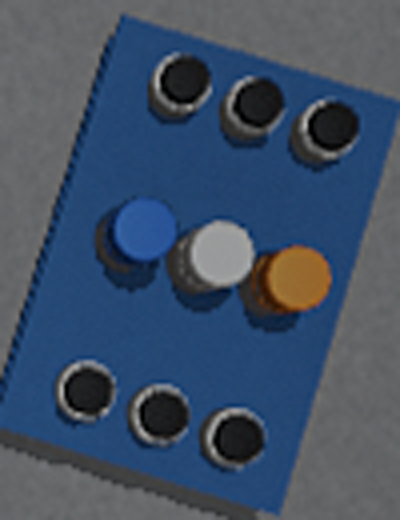

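View pics/crop_side.png

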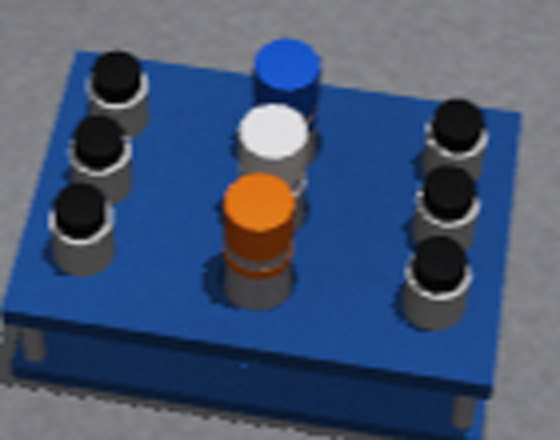

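View pics/pan_top.png

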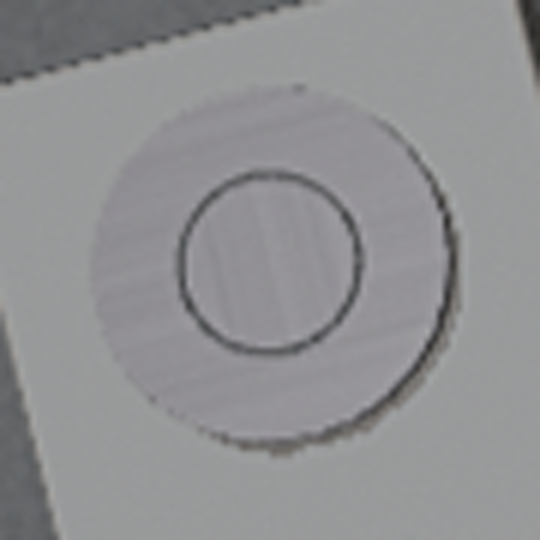

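View pics/pan_side.png

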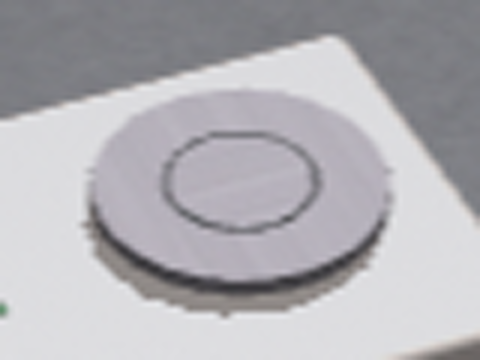

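The crops show the orange cap's top at about (354.7,199.7) in the top view and (254.5,240.5) in the side view. It stands at the end of the row, with free aisles to the fittings. The two cameras agree to within 3 mm: vial at about (0.494,-0.238), row angle about -0.336, pan at about (0.562,0.217). I'm moving above the vial now.

>>> servo_tool:
  targets: "-42 -40 0 0;-42 -40 0 0;-42 -40 0 0;-42 -40 0 0;-42 -40 0 0;-42 -40 0 0;-42 -40 0 0;-42 -40 0 0;-42 -40 0 0;-42 -40 0 0"
  hand: 0.67

```text
time: 1.85
tool_pos: [0.4384, -0.0892, 0.2424]
tool_rot: [3.136, 0.008, 2.684]
contact_force: [1.2, 0.3, 0.1]
opening: 0.0617
```

>>> servo_tool:
  targets: "0 0 0 0.18;0 0 0 0.18;0 0 0 0.18;0 0 0 0.18;0 0 0 0.18;0 0 0 0.18;0 0 0 0.18;0 0 0 0.18"

```text
time: 2.85
tool_pos: [0.4394, -0.0947, 0.2424]
tool_rot: [3.132, -0.005, 1.191]
contact_force: [0.6, -0.2, -0.1]
opening: 0.0615
```

```bash
cat >> h.py <<'E'
from scipy.spatial.transform import Rotation as Ro
def togo(X):
    s=telemetry.observe();R=Ro.from_euler('xyz',s['tool_rot']).as_matrix()
    print('t',s['time'],'pos',s['tool_pos'].round(4),'rot',np.round(s['tool_rot'],3),'open',round(s['opening'],4),'f',s['contact_force'].round(1),'togo mm',(1000*R.T@(np.array(X)-s['tool_pos'])).round(1))
E
python3 -c "
from h import *
togo([.494,-.238,.2])"
```

```text
t 2.85 pos [ 0.4394 -0.0947  0.2424] rot [ 3.132 -0.005  1.191] open 0.0615 f [ 0.6 -0.2 -0.1] togo mm [-113.1  103.4   42.9]
```

>>> servo_tool:
  targets: "-36 33 0 -0.044;-36 33 0 0;-36 33 0 0;0 0 0 0;0 0 0 0"

```text
time: 3.48
tool_pos: [0.4966, -0.2331, 0.243]
tool_rot: [3.131, -0.005, 1.235]
contact_force: [0.4, -0.4, -0.2]
opening: 0.0613
```

Run:
```python
from h import *
togo([.494,-.238,.2])
for c in ['wrist','top','side']:
    p=cams.read_camera(c);save(p,c+'1.png')
    for n in ['vial_orange']:
        for r in cams.cut_out(p,n)[:3]: print(c,round(r['score'],2),np.round(r['extent'],1))
    for X in [(.494,-.238,.122),(.506,-.202,.122)]: print(proj(p,X).round(1))
```

```text
t 3.475 pos [ 0.4966 -0.2331  0.243 ] rot [ 3.131 -0.005  1.235] open 0.0613 f [ 0.4 -0.4 -0.2] togo mm [-5.7 -1.3 43. ]
wrist 0.91 [251.1 193.7  27.   34.7]
wrist 0.89 [278.2 270.5  23.4  59. ]
wrist 0.74 [231.7 278.1  25.8  61.8]
[250.6 199.7]
[249.9 163.8]
top 0.84 [410.9 233.8  30.4  17.4]
top 0.54 [350.2 196.6  19.   20.9]
[354.6 199.4]
[335.3 193.6]
side 0.91 [255.8 250.6  17.   34.4]
side 0.9 [264.6 327.8  21.7  43.8]
[253.1 240.6]
[256.4 222.8]
```

View pics/wrist1.png

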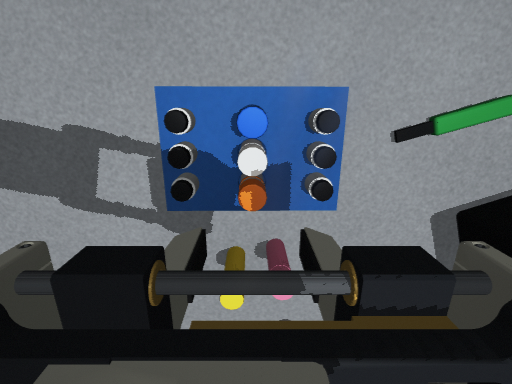

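The wrist view shows the orange cap top at about (252,198) and white at (252,160). My estimate projects to (251,200), so the row is vertical in view and aligned across the jaws. I'm centring and then descending.

>>> servo_tool:
  targets: "-5 -1 0 0;0 0 25 0;0 0 20 0;0 0 0 0"

```text
time: 4.28
tool_pos: [0.4946, -0.2371, 0.1989]
tool_rot: [3.128, -0.004, 1.237]
contact_force: [0.9, 0.9, 0.2]
opening: 0.0613
```

Run:
```python
from h import *
togo([.4945,-.238,.095])
for c in ['wrist','side']:
    p=cams.read_camera(c);save(p,c+'2.png')
    print(proj(p,(.4945,-.238,.122)).round(1))
```

```text
t 4.275 pos [ 0.4946 -0.2371  0.1989] rot [ 3.128 -0.004  1.237] open 0.0613 f [0.9 0.9 0.2] togo mm [ -1.2  -1.3 103.9]
[251.5 210.9]
[253.4 240.5]
```

View pics/wrist2.png

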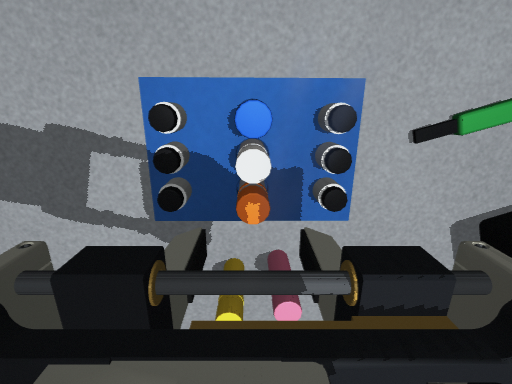

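View pics/side2.png

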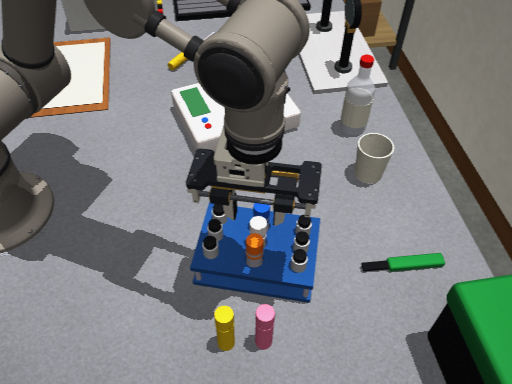

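The wrist view has the cap top at (253,208) against a predicted (251.5,211), midway between the fingers (cols 185–320). I'm descending through the aisles.

>>> servo_tool:
  targets: "-1 -1 25 0;0 0 25 0;0 0 0 0"

```text
time: 4.75
tool_pos: [0.4969, -0.2398, 0.1534]
tool_rot: [3.118, -0.001, 1.238]
contact_force: [0.5, 0.0, 1.5]
opening: 0.0614
```

Run:
```python
from h import *
togo([.4945,-.238,.095])
for c in ['wrist','side']:
    p=cams.read_camera(c);save(p,c+'3.png')
    print(proj(p,(.4945,-.238,.122)).round(1))
```

```text
t 4.75 pos [ 0.4969 -0.2398  0.1534] rot [ 3.118e+00 -1.000e-03  1.238e+00] open 0.0614 f [0.5 0.  1.5] togo mm [ 0.9 -4.3 58.3]
[247.4 231.6]
[253.4 240.5]
```

View pics/wrist3.png

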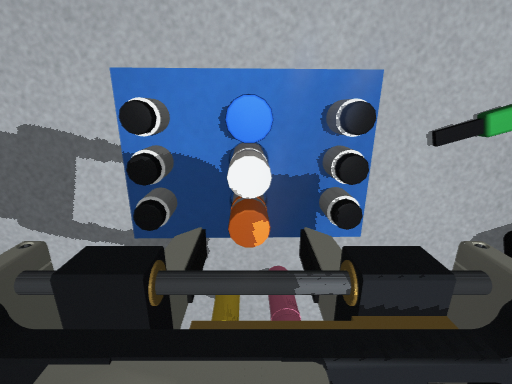

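>>> servo_tool:
  targets: "0 -4 0 0;0 -0.5 8 0;0 -0.5 8 0;0 0 0 0"

```text
time: 5.35
tool_pos: [0.4943, -0.2395, 0.1408]
tool_rot: [3.11, 0.001, 1.238]
contact_force: [-0.2, -0.1, -0.2]
opening: 0.0615
```

Run:
```python
from h import *
togo([.4945,-.238,.095])
```

```text
t 5.35 pos [ 0.4943 -0.2395  0.1408] rot [3.110e+00 1.000e-03 1.238e+00] open 0.0615 f [-0.2 -0.1 -0.2] togo mm [ 1.6 -1.8 45.8]
```

>>> servo_tool:
  targets: "0 -2 23 0;0 -1 22 0"

```text
time: 5.6
tool_pos: [0.4941, -0.2399, 0.0963]
tool_rot: [3.105, 0.002, 1.238]
contact_force: [0.0, 0.0, 0.2]
opening: 0.0618
```

Run:
```python
from h import *
togo([.4945,-.238,.095])
for c in ['wrist','side']:
    p=cams.read_camera(c);save(p,c+'4.png')
togo([.4945,-.238,.095])
```

```text
t 5.6 pos [ 0.4941 -0.2399  0.0963] rot [3.105e+00 2.000e-03 1.238e+00] open 0.0618 f [0.  0.  0.2] togo mm [ 1.9 -0.3  1.3]
t 5.7 pos [ 0.4929 -0.2391  0.0948] rot [3.110e+00 1.000e-03 1.238e+00] open 0.0614 f [-1.   0.4 -0.3] togo mm [ 1.6  1.1 -0.1]
```

View pics/wrist4.png

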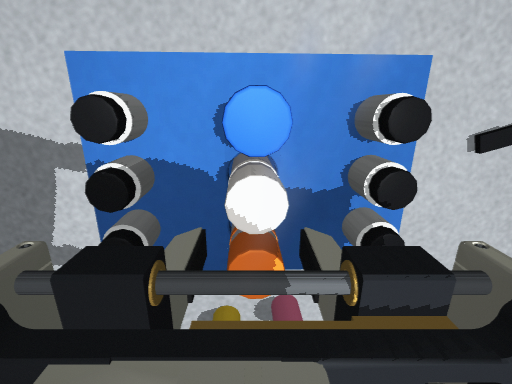

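View pics/side4.png

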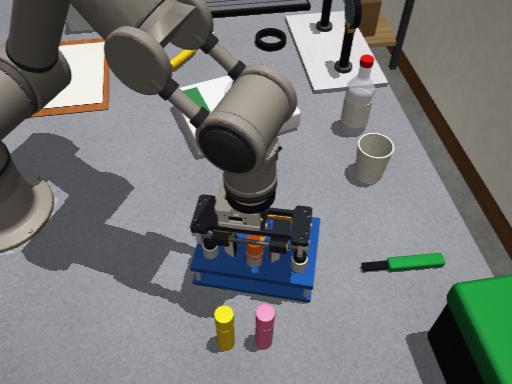

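The fingers sit in the aisles on both sides. The orange cap is at col 256 and the midpoint between the fingers is about 253, so I'm closing.

>>> servo_tool:
  targets: "0 0.5 0 0;0 0 0 0;0 0 0 0;0 0 0 0;0 0 0 0"
  hand: 0
  squeeze: 25

```text
time: 6.32
tool_pos: [0.4944, -0.2399, 0.0974]
tool_rot: [3.107, 0.002, 1.238]
contact_force: [-0.7, -0.7, -2.2]
opening: 0.0297
```

>>> servo_tool:
  targets: "0 0 -20 0;0 0 -30 0;0 0 -35 0;0 0 -35 0"

```text
time: 6.82
tool_pos: [0.4889, -0.2372, 0.2168]
tool_rot: [3.115, -0.0, 1.238]
contact_force: [0.1, -0.9, -1.9]
opening: 0.0294
```

Run:
```python
from h import *
togo([.562,.217,.26])
for c in ['wrist','side']:
    p=cams.read_camera(c);save(p,c+'5.png')
```

```text
t 6.825 pos [ 0.4889 -0.2372  0.2168] rot [ 3.115 -0.     1.238] open 0.0294 f [ 0.1 -0.9 -1.9] togo mm [453.2 -78.2 -45.2]
```

View pics/side5.png

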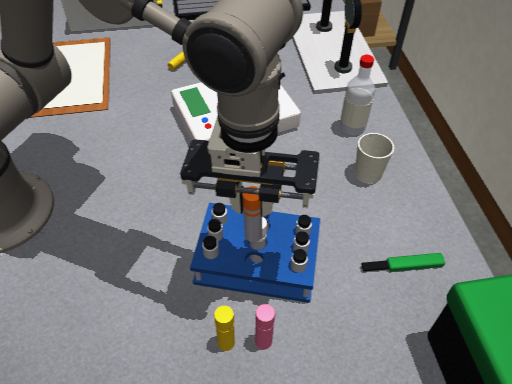

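The vial is held: opening 29.4 mm, wrist load about 1.9 N, clear of the rack at (252,218) in the side view, with the white vial still standing behind it. I'm raising it more, then carrying it across.

>>> servo_tool:
  targets: "0 0 -25 0;0 0 -25 0;20 -3 0 0;38 -6.5 0 0;38 -6.5 0 0;38 -6.5 0 0;38 -6.5 0 0;38 -6.5 0 0;38 -6.5 0 0;38 -6.5 0 0;38 -6.5 0 0;38 -6.5 0 0;20 -3 0 0;0 0 0 0"

```text
time: 8.68
tool_pos: [0.5425, 0.17, 0.2415]
tool_rot: [-3.137, 0.004, 1.242]
contact_force: [0.3, -0.8, -1.9]
opening: 0.0296
```

Run:
```python
from h import *
togo([.562,.217,.19])
for c in ['top','side']:
    p=cams.read_camera(c);save(p,c+'6.png')
```

```text
t 8.675 pos [0.5425 0.17   0.2415] rot [-3.137  0.004  1.242] open 0.0296 f [ 0.3 -0.8 -1.9] togo mm [51.   3.5 51.3]
```

View pics/side6.png

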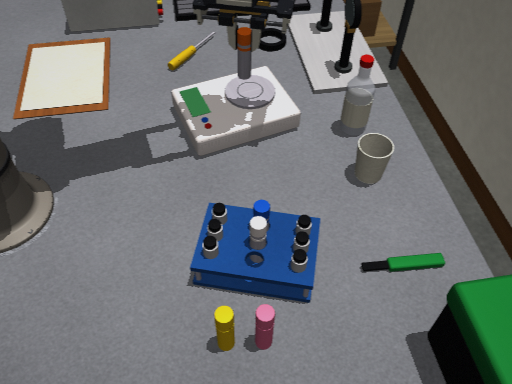

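The vial hangs above the balance at (245,55), and blue and white still stand in the rack. I'm centring over the pan and lowering partway.

>>> servo_tool:
  targets: "26 1.5 0 0;25 2 0 0;0 0 25 0;0 0 25 0;0 0 0 0"

```text
time: 9.4
tool_pos: [0.5618, 0.2116, 0.1886]
tool_rot: [-3.135, 0.008, 1.233]
contact_force: [-0.7, 0.4, -0.6]
opening: 0.0295
```

Run:
```python
from h import *
togo([.562,.217,.1604])
for c in ['top','side','wrist']:
    p=cams.read_camera(c);save(p,c+'7.png')
    s=telemetry.observe();b=s['tool_pos']-[0,0,.0854]
    print(c,'underside expected',proj(p,b).round(1),'pan',proj(p,(.562,.217,.075)).round(1))
    if c=='side':
        cr=cv2.resize(p['color'][20:130,190:310],None,fx=5,fy=5,interpolation=cv2.INTER_CUBIC);cv2.imwrite('pics/c7.png',cr[:,:,::-1])
```

```text
t 9.4 pos [0.5618 0.2116 0.1886] rot [-3.135  0.008  1.233] open 0.0295 f [-0.7  0.4 -0.6] togo mm [ 5.4 -1.5 28.1]
top underside expected [118.8 171.2] pan [120.7 173.4]
side underside expected [249.9  81.7] pan [249.   90.9]
wrist underside expected [253.  205.7] pan [250.1 191.2]
```

View pics/c7.png

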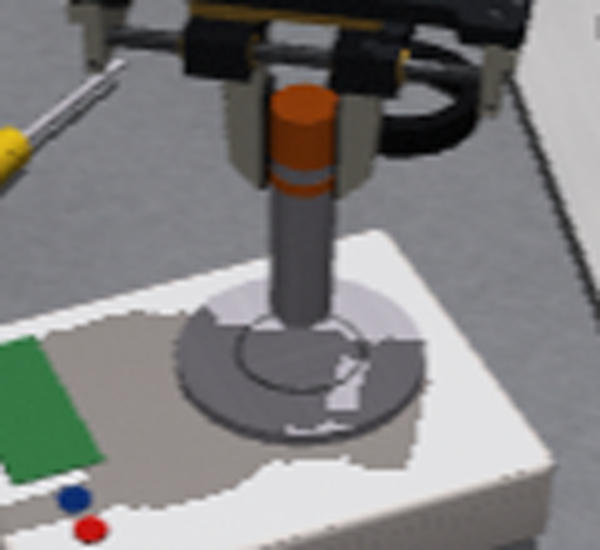

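View pics/wrist7.png

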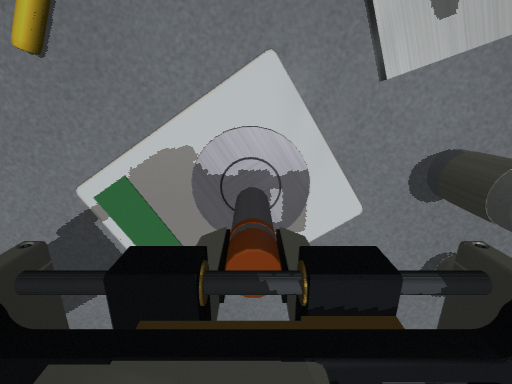

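The crop shows the vial upright with its underside at about (250,83), where expected. The pan's middle is at (250.4,90.8). I'm correcting and lowering slowly.

>>> servo_tool:
  targets: "5.5 -0.5 0 0;0 0 11 0;0 0 9 0;0 0 0 0"

```text
time: 10.05
tool_pos: [0.5658, 0.2179, 0.1724]
tool_rot: [3.14, 0.002, 1.233]
contact_force: [1.0, -0.1, -1.8]
opening: 0.0295
```

```bash
python3 -c "
from h import *
togo([.5625,.217,.1604])"
```

```text
t 10.05 pos [0.5658 0.2179 0.1724] rot [3.140e+00 2.000e-03 1.233e+00] open 0.0295 f [ 1.  -0.1 -1.8] togo mm [-1.9 -2.8 12. ]
```

>>> servo_tool:
  targets: "-1.5 -2.5 4 0;0 0 4 0;0 0 2 0"

```text
time: 10.42
tool_pos: [0.5628, 0.2172, 0.1619]
tool_rot: [3.139, 0.002, 1.233]
contact_force: [0.1, -0.0, -1.4]
opening: 0.0299
```

```bash
python3 -c "
from h import *
togo([.5625,.217,.1604])"
```

```text
t 10.425 pos [0.5628 0.2172 0.1619] rot [3.139e+00 2.000e-03 1.233e+00] open 0.0299 f [ 0.1 -0.  -1.4] togo mm [-0.3 -0.2  1.5]
```

>>> servo_tool:
  targets: "0 0 1 0;0 0 1 0"

```text
time: 10.68
tool_pos: [0.5629, 0.2173, 0.1604]
tool_rot: [3.139, 0.002, 1.233]
contact_force: [-2.5, -0.2, 6.0]
opening: 0.0299
```

>>> servo_tool:
  targets: "0 0 1 0"

```text
time: 10.8
tool_pos: [0.563, 0.2175, 0.1604]
tool_rot: [3.138, 0.001, 1.233]
contact_force: [-4.1, -0.7, 7.4]
opening: 0.0293
```

Run:
```python
from h import *
p=cams.read_camera('side')
cr=cv2.resize(p['color'][20:130,190:310],None,fx=5,fy=5,interpolation=cv2.INTER_CUBIC);cv2.imwrite('pics/c8.png',cr[:,:,::-1])
togo([.5625,.217,.1604])
```

```text
t 10.85 pos [0.563  0.2175 0.1604] rot [3.138e+00 1.000e-03 1.233e+00] open 0.0295 f [-2.1 -1.5  4.5] togo mm [-0.6 -0.3  0. ]
```

View pics/c8.png

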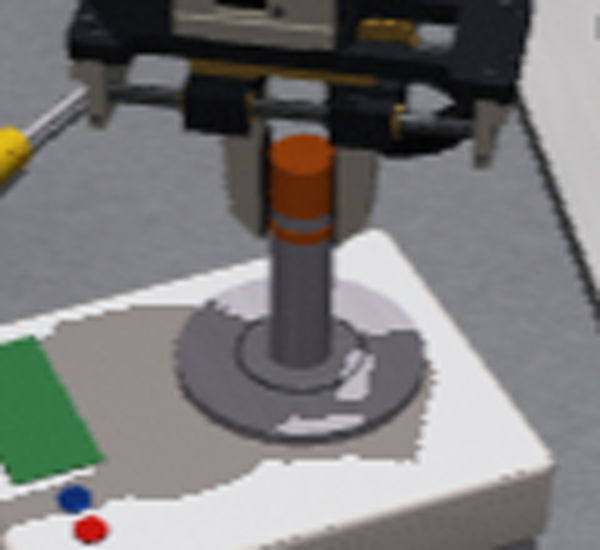

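Contact is made at about 7 N, and the vial is inside the ring at the middle (300,352 in the crop). I'm releasing.

>>> servo_tool:
  targets: "0 0 0 0;0 0 0 0;0 0 0 0;0 0 0 0;0 0 0 0"
  hand: 0.67

```text
time: 11.48
tool_pos: [0.5636, 0.2175, 0.1607]
tool_rot: [3.137, 0.0, 1.233]
contact_force: [-0.2, -0.6, 0.3]
opening: 0.061
```

>>> servo_tool:
  targets: "0 0 -15 0;0 0 -25 0;0 0 -30 0;0 0 -30 0;0 0 0 0;0 0 0 0"

```text
time: 12.22
tool_pos: [0.5633, 0.2177, 0.2676]
tool_rot: [3.134, -0.001, 1.233]
contact_force: [0.1, -0.4, -0.5]
opening: 0.0614
```

Run:
```python
from h import *
p=cams.read_camera('side');save(p,'side9.png')
cr=cv2.resize(p['color'][20:130,190:310],None,fx=5,fy=5,interpolation=cv2.INTER_CUBIC);cv2.imwrite('pics/c9.png',cr[:,:,::-1])
p=cams.read_camera('wrist');save(p,'wrist9.png')
togo([.5625,.217,.1604])
```

```text
t 12.325 pos [0.5633 0.2177 0.2674] rot [ 3.135e+00 -1.000e-03  1.233e+00] open 0.0619 f [0.1 0.4 0.4] togo mm [ -1.1  -1.3 107. ]
```

View pics/side9.png

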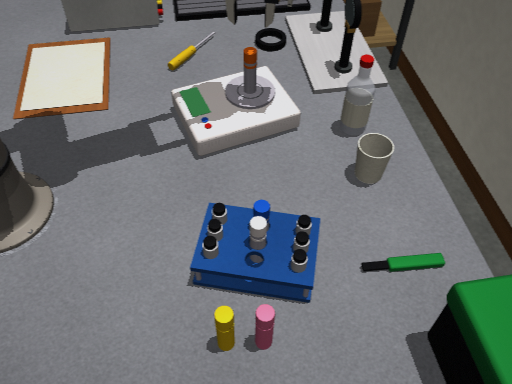

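View pics/wrist9.png

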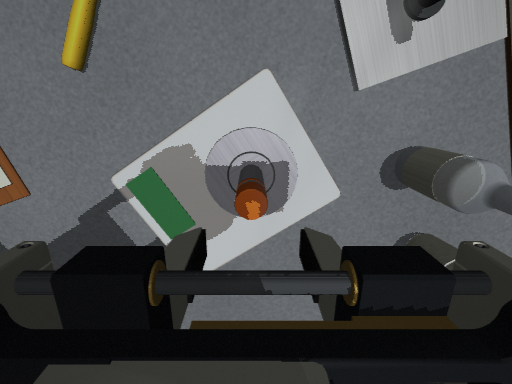

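View pics/c9.png

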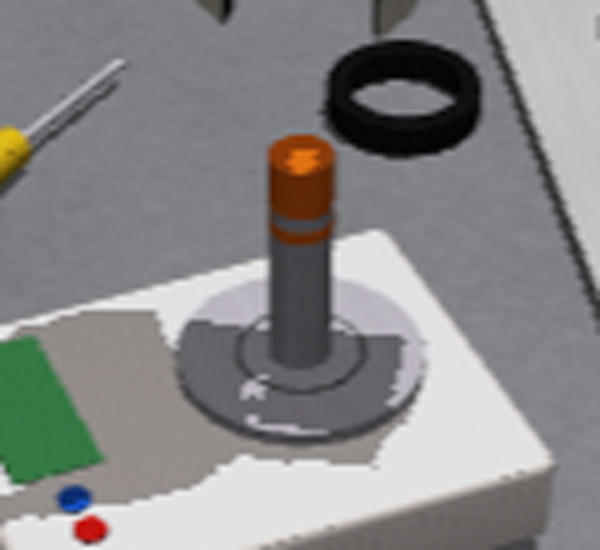

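The vial stands upright inside the ring at (250,90) in the side view. The blue (262,210) and white (258,230) vials are in their holes, and the gripper is clear.

```bash
python3 -c "
from h import *
print(robot.hand_in())"
```

```text
the job is handed in; nothing more can be done
None
```

The orange-capped vial is standing on the middle of the balance pan, and I handed the job in at about 12.3 s; the hand-in gives no verdict. I gripped it across the row near the cap at 25 N, lifted it straight up, carried it over and lowered it in small steps. The wrist force at touchdown was about 7 N, and then I released it and backed off about 107 mm.

- **Orange vial:** the last pictures show it upright and inside the 60 mm ring, about 2 mm from the centre as I measured it.
- **Blue and white vials:** in the last side picture both are still in their holes, at the pixels where they started to within about a pixel.
- **Gripper:** it touches nothing; it is clear above the vial and the wrist force is about zero.

**Disagreements:**
- The two cameras differed by 2–5 mm on positions, so I used values in between.
- The tool tilted up to about 2° during the descent into the rack. The tilt had gone by the time I set the vial down.

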